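# Roll the drip trough home onto the engraving lathe's pegs and latch it

### The job

Push the steel drip trough along the rollers, without lifting it off them and without slamming it, under the engraving wheel until it is seated fully home on the two alignment pegs. Then swing the latch arm fully closed across behind the trough, let go of everything, and leave the other things on the bench where they are.

Things in the scene. Friction and masses are not known exactly. Their poses are not given: they have to be found in the camera images.
- station: engraving lathe with roller track, fixed to the bench; board 620 x 200 x 14 mm. Origin: on the bench, mid-track, at the trough bay's entrance. x: push direction, to the grey headstock; y: across, to the latch side; z up. All station figures below are mm in this frame. Face of the steel stop panel across the track: x=155; the headstock behind it ends at x=345, z=204.
- track_start (a point): top of the first roller, mid-track: station x=-282, z=40. 13 easy-turning level steel rollers, 22 diameter, 166 long (y to +-83), 34 apart, run from here to x=126, all with tops at z=40. No rails or walls before x=-69
- wing_mouth (a point): middle of the mouth of the guide wings, at their top edge: station x=-69, z=62. The two steel wings narrow from 98 to 55.5 either side of mid-track between x=-69 and x=32, then straight bay rails with inner faces at y=+-55.5 run on to x=155. Wings and rails are 8 thick, z from 44 to 62
- peg_mid (a point): the point midway between the tips of the two alignment pegs: station x=131, y=0, z=70. The steel pegs stick out 24 from the stop panel along -x, at y=+-28; 16 diameter, tapering to 6 over the last 10
- wheel_low (a point): lowest point of the grey engraving wheel over the bay: station x=115, z=118. The wheel is 94 diameter and 14 thick, set across the track; its nut and spindle end reach back to x=90 at z=165
- bay_home (a point): where the trough's origin lies when it is fully home: station x=80, y=0, z=40; axes as the station's
- trough: drip trough, loose on the rollers, askew (to 0.22 rad): open plain steel box 150 (x) x 100 (y) x 60 high, walls 4, 0.4 to 0.8 kg. Origin: centre of underside; x to its front end (towards the pegs). Front 26 is a dark block with two 19 x 19 square sockets, y=+-28, 30 up, that take the pegs with 1.5 play. Home: front flat on the stop panel, rear wall at station x=5.
- latch (a joint): latch arm angle about a vertical axis, rad. 0: open, arm pointing back along station -x and 15 degrees outward (+y); starts 0 to 0.22. Grows as the arm swings inward (counter-clockwise from above) to its stop at 1.833: closed, pointing to station -y, 4 mm behind the wall of a trough that is home; blocked if it is not. Stays where left; about 1 N at the post moves it
- latch_post (a point): centre of the top of the upright wooden post near the end of the latch arm: 16 mm diameter, 41 mm tall above the arm, 115 mm from the pivot axis, top at z=133. The dark steel arm is 12 x 12 mm, 125 mm long, z from 80 to 92
- latch_pivot (a point): the latch's pivot, on a pillar beside the track: station x=-5, y=100, z=86; axes as the station's
- amber_bottle: bystander: amber glass bottle, 64 mm diameter, 150 mm high; origin at the centre of its underside, as for all the bystanders
- jar: bystander: glass jar with a steel cap, 72 mm diameter, 90 mm high
- stone_wheel: bystander: grey stone wheel lying flat, 110 mm diameter, 22 mm thick
- cork_wheel: bystander: cork polishing wheel lying flat, 84 mm diameter, 26 mm thick
- tumbler: bystander: green glass tumbler, 72 mm diameter, 95 mm high
- whetstone: bystander: terracotta-brown dressing stone, 120 x 45 x 25 mm, lying on top of the headstock
- brush: bystander: hand brush, 170 mm long
There are look-alikes about, which are no part of the job. Of the things like the trough, leave any that is turquoise; of the rest the larger one is meant.

How it is judged:
By the outcome, as a careful person would: the job done as asked, in the order asked, and still so for the second after the job is handed in, with the robot touching nothing.
It also fails if it takes over 70 s, if anything falls off the work surface, if the arm or the gripper's body presses on something with over 40 N, if the wrist force passes 120 N, or if a joint passes its speed limit or range.

### The arm

A 7-joint arm with a two-finger parallel gripper is mounted at the origin on the work surface. World frame = base frame: x ahead of the robot, y to its left, z up, the work surface at z = 0. Lengths are in m, angles in rad, forces in N, time in s.
With the tool pointing down it reaches from about 0.425 to 0.925 m from the base axis. Payload 6.8 kg.
Tool frame: the origin (TCP) lies on the centre line of the jaws, within the pads' length; the fingertips stand 11 mm ahead of it and the grasp point (between the pads) lies 8 mm behind it; z points along the fingers, y is the direction in which the jaws open and shut (so a half turn about z gives the same grasp; the last joint's range is limited). The gripper opens to 85 mm and grips with 20 to 120 N. Pads are 22 mm wide; open, the fingers measure 114 mm over their backs; the gripper's body (76 mm by 85 mm) begins 54 mm behind the grasp point. The pads swing forward as they close: fully open they stand 13 mm farther back than shut.
Start: joints at [-0.108, 0.477, 0.022, 1.555, -0.011, 1.109, -0.083], TCP at [0.675, 0, 0.242] pointing down, gripper open.
Joint ranges: [-2.96, 2.96], [-0.34, 2.1], [-1.41, 1.46], [0.24, 2.44], [-1.37, 4.51], [0.17, 1.92], [-2.96, 2.96]. Speed limits (rad/s): [2.39, 2.39, 3.14, 3.14, 3.14, 3.14, 3.14].

### API

Orientations are given as a rotation vector (axis times angle).
In Python, from bench import r gives the robot as it stands.
- The arm moves only by the tool send_rows, never from a script. Its argument "deltas" is a list of rows, each a list of 7 numbers: the opening, from 0 (shut) to 1 (fully open), then the shift along the tool's x, y, z as a fraction of full scale, then the turn, a rotation vector about the tool's x, y, z as a fraction of full scale. In form: [[hand, x, y, z, ax, ay, az], ...]. A call has 1 to 20 rows; each row is the pose to reach, as a shift and turn from the pose commanded when the call began, along the tool's axes at that moment, turning the shorter way round; what a row does not reach only later rows make up. Full scale, the value 1, is 150 mm for a shift and 180 degrees for a turn. A row lasts 1/12 s, in which the tool goes at most 41.7 mm and 7.16 degrees, less where a joint would pass 70% of its speed; a pose out of reach is approached as far as the arm can. A call with a number of a shift or a turn outside -1 to 1 is refused whole. A call with a gripper value outside its range is refused whole. The fingers move at their own pace and stop on an object; "squeeze" is the grip in N (left out, the last holds). Time passes only in rows, so rows that repeat a pose let the fingers close. It gives the time, the measured TCP pose, the force and the opening at its end, in the units of the state.
- r.get_obs(): the state, without advancing time (a new reading comes with each control period).
- r.grab_frame(name): name is "scene" or "side" or "wrist"; returns a dict with "pixels" (400x640x3 uint8, red, green, blue), "camera_matrix" (3x3 intrinsics, pixels), "rvec" (rotation vector, rad) and "tvec" (3), from world to camera coordinates, as OpenCV has them. Camera axes: x right, y down, z forward; pixel columns grow to the right and rows downward; lengths in m; the calibration is good to about 2 mm. A picture is of the moment at which its call begins. There is no depth.
- r.hand_in(): hands the job in, once; it reports no verdict.
The state is a dict: "clock": time; "joints": joint angles; "qvel": joint speeds; "tau": joint torques, N m; "tcp_pos": TCP position; "orientation": TCP orientation; "contact_force": force on the tool from outside, world axes, zero at the start; "moment": the same for the moment, N m; "grip_width": finger opening in m.
Only numpy, scipy, OpenCV 4.12 (cv2) and the standard library are available. Lean on these libraries where they do the work, as an engineer would, in place of code of your own. Each camera call takes 0.05 s, during which the arm holds its last target. There are 200 camera calls.

## Working session

There is one attempt and no reset: what is moved stays moved. The work goes in short steps, Python scripts to look and compute and a tool call to move; the robot and the scene stay as the last step left them, time stands still between calls to the robot, and variables do not carry over. Pictures are saved under pics/ and viewed, about 8 in all and at most 12, crops included, and the job is handed in when it is done.

Besides the shell and the picture viewer there is one more tool, called after "Call:" as name(argument=value, ...), one argument or row to a line, values as JSON. send_rows: Moves the arm, as the interface text tells. Shift numbers are shares of 150 mm and turn numbers shares of 180 degrees, none past 1 either way. Its arguments: {"type":"object","properties":{"deltas":{"type":"array","items":{"type":"array","items":{"type":"number"}}},"squeeze":{"type":"number"}},"required":["deltas"]}

```bash
mkdir -p pics; ls; cat > h.py <<'E'
import numpy as np, cv2
from bench import r
def snap(name,fn):
    f=r.grab_frame(name); np.savez('pics/'+fn+'.npz',**{k:np.array(v) for k,v in f.items()})
    cv2.imwrite('pics/'+fn+'.png',cv2.cvtColor(f['pixels'],cv2.COLOR_RGB2BGR)); return f
def load(fn): return np.load('pics/'+fn+'.npz')
def onplane(f,uv,z):
    R=cv2.Rodrigues(np.array(f['rvec'],float))[0]; t=np.array(f['tvec'],float).ravel()
    d=R.T@np.linalg.inv(f['camera_matrix'])@np.array([uv[0],uv[1],1.]); c=-R.T@t
    return c+d*(z-c[2])/d[2]
def proj(f,P):
    return cv2.projectPoints(np.array(P,float).reshape(-1,1,3),np.array(f['rvec'],float),np.array(f['tvec'],float),np.array(f['camera_matrix'],float),None)[0].reshape(-1,2)
E
python3 - <<'E'
from h import *
a=snap('scene','s0');b=snap('side','d0');snap('wrist','w0')
for f in (a,b):
    R=cv2.Rodrigues(np.array(f['rvec'],float))[0];print(-R.T@np.ravel(f['tvec']))
print(r.get_obs())
E
```

```text
pics
[1.2275763  0.02003371 1.18469032]
[0.42156001 0.84645467 0.92877298]
{'clock': 0.15, 'joints': array([-0.10806976,  0.4776267 ,  0.0223333 ,  1.55618667, -0.01149693,
        1.10933485, -0.08306828]), 'qvel': array([ 0.00051716, -0.00157611,  0.00151879, -0.00355925, -0.00113415,
        0.00015395, -0.00013233]), 'tau': array([ 1.55385478e-03, -5.96924365e+01,  1.60940632e+00, -2.81490952e+01,
        1.26662746e-02,  6.56643446e-03,  5.58682734e-05]), 'tcp_pos': array([ 6.74562837e-01, -1.74310870e-05,  2.41553667e-01]), 'orientation': array([-2.22074089e+00, -2.22081393e+00,  1.68911889e-03]), 'contact_force': array([0.50006039, 0.94829814, 0.69584118]), 'moment': array([ 0.02515032,  0.0208281 , -0.02137268]), 'grip_width': 0.08544025250436137}
```

View pics/s0.png

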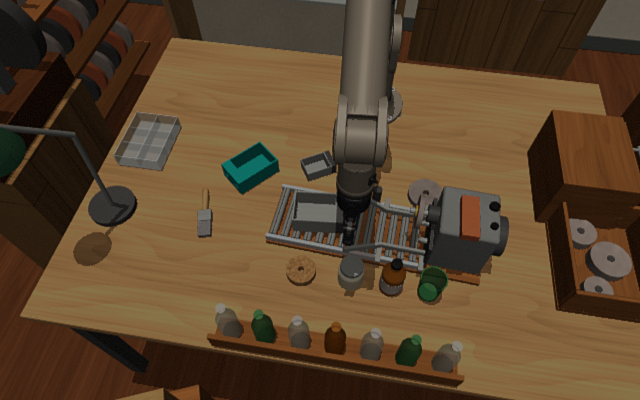

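View pics/d0.png

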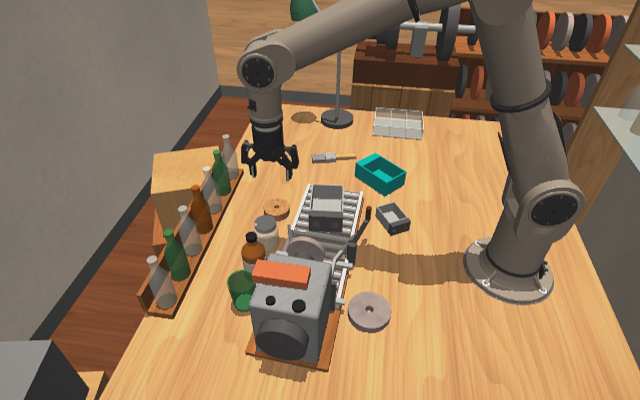

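The scene view shows the station mid-table with its push direction along about world +y: headstock (465,225), trough (318,212) on the rollers, and the latch on the robot's side. The side view shows the latch post at (367,213) and the trough at (327,207). I'll enlarge both.

```bash
python3 - <<'E'
import cv2
a=cv2.imread('pics/s0.png')[175:290,260:460];cv2.imwrite('pics/s0c.png',cv2.resize(a,None,fx=4,fy=4,interpolation=cv2.INTER_CUBIC))
a=cv2.imread('pics/d0.png')[175:325,265:405];cv2.imwrite('pics/d0c.png',cv2.resize(a,None,fx=4,fy=4,interpolation=cv2.INTER_CUBIC))
E
```

```text
(no output)
```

View pics/s0c.png

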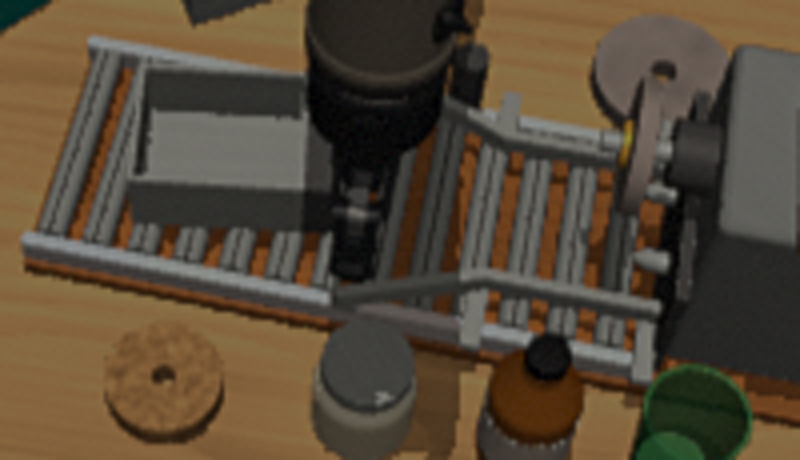

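View pics/d0c.png

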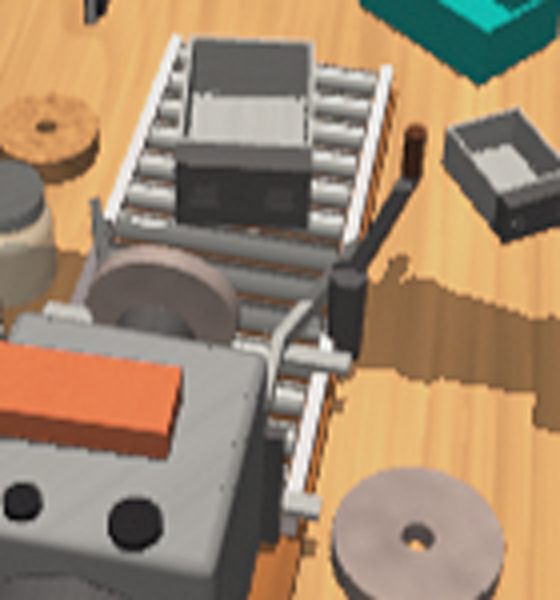

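```bash
cat > fit.py <<'E'
from h import *
from scipy.optimize import least_squares
s,d=load('s0'),load('d0')
S=lambda u,v:(260+u/4,175+v/4); D=lambda u,v:(265+u/4,175+v/4)
def T(p,P): 
    c,q=np.cos(p[2]),np.sin(p[2]);P=np.array(P,float)/1000
    return np.c_[p[0]+c*P[:,0]-q*P[:,1],p[1]+q*P[:,0]+c*P[:,1],P[:,2]]
def fit(obs,p0):
    def res(p): return np.concatenate([(proj(f,T(p,[P]))[0]-uv) for f,P,uv in obs])
    o=least_squares(res,p0,loss='soft_l1',x_scale=[.01,.01,.02]); return o.x,res(o.x).reshape(-1,2)
st=[(s,(32,-59.5,62),S(475,278)),(s,(32,59.5,62),S(508,137)),(s,(-69,-102,62),S(340,296)),
(s,(131,-28,70),S(638,256)),(s,(131,28,70),S(655,192)),(s,(-282,-83,36),S(50,228)),(s,(-282,83,36),S(105,60)),
(s,(155,-59.5,62),S(657,307)),(d,(-69,-102,62),D(97,202)),]
tr=[(s,(-75,50,100),S(145,68)),(s,(-75,-50,100),S(133,183)),(d,(-75,-50,100),D(190,38)),(d,(-75,50,100),D(313,42)),
(d,(75,-50,100),D(178,150)),(d,(75,50,100),D(314,150)),(d,(75,-50,40),D(177,222)),(d,(75,50,40),D(309,227))]
if __name__=='__main__':
    ps,e=fit(st,[.68,.1,1.57]);print(ps,'\n',e.round(1))
    pt,e=fit(tr,[.68,-.05,1.57]);print(pt,'\n',e.round(1))
    dd=pt[:2]-ps[:2];c,q=np.cos(ps[2]),np.sin(ps[2]);print('trough in st',c*dd[0]+q*dd[1],-q*dd[0]+c*dd[1],pt[2]-ps[2])
    piv=T(ps,[(-5,100,86)])[0]
    po=onplane(d,D(415,128),.133);v=po-piv;rr=np.hypot(*v[:2]);ang=np.arctan2(v[1],v[0])-ps[2]
    print('piv',piv,'post',po,rr,'latch',(ang-np.radians(165)+np.pi)%(2*np.pi)-np.pi)
    np.savez('pose.npz',ps=ps,pt=pt)
E
python3 fit.py
```

```text
[0.54404817 0.06371847 1.50813227] 
 [[ 2.8 -1.2]
 [ 0.6 -0.7]
 [-1.7  0.3]
 [-1.   0.2]
 [-3.1 -0.5]
 [-0.   1.2]
 [ 1.2 -2.2]
 [ 1.2  0.3]
 [-2.2 -0.9]]
[ 0.53555866 -0.0966104   1.6908473 ] 
 [[-1.8 -1.1]
 [-1.4 -0.5]
 [-1.  -0.4]
 [-0.1 -0.5]
 [-0.5  4.2]
 [ 0.1  5.3]
 [-0.2  0.8]
 [ 0.4  0.6]]
trough in st -0.16054582518024854 -0.0015674356379466597 0.18271503178162973
piv [0.44393133 0.06499059 0.086     ] post [ 0.4088812  -0.04938599  0.133     ] 0.11962656341612692 latch 0.027104375804189118
```

```bash
sed -i 's/D(178,150)/D(177,168)/;s/D(314,150)/D(312,170)/' fit.py; python3 fit.py; cat > ov.py <<'E'
from fit import *
def draw(img,f,p,segs,col,o,k):
    for a,b in segs:
        q=(proj(f,T(p,[a,b]))-o+.5)*k
        cv2.line(img,tuple(int(x) for x in q[0]),tuple(int(x) for x in q[1]),col,1)
def box(x0,x1,y0,y1,z0,z1):
    return [((x0,y0,z),(x1,y0,z)) for z in(z0,z1) for _ in[0]]+[((x0,y1,z),(x1,y1,z)) for z in(z0,z1)]+[((x,y0,z),(x,y1,z)) for x in(x0,x1) for z in(z0,z1)]+[((x,y,z0),(x,y,z1)) for x in(x0,x1) for y in(y0,y1)]
SEG=[((-69,i*98,62),(32,i*55.5,62)) for i in(-1,1)]+[((32,i*55.5,62),(155,i*55.5,62)) for i in(-1,1)]+[((x,-83,40),(x,83,40)) for x in(-282,-248,-112,126)]+[((131,i*28,70),(155,i*28,70)) for i in(-1,1)]+[((155,-40,204),(345,-40,204))]
TR=box(-75,75,-50,50,40,100)
def over(fn,o,wh,k,ps,pt,out,latch=None):
    f=load(fn);im=cv2.cvtColor(f['pixels'],cv2.COLOR_RGB2BGR)[o[1]:o[1]+wh[1],o[0]:o[0]+wh[0]]
    im=cv2.resize(im,None,fx=k,fy=k,interpolation=cv2.INTER_CUBIC)
    draw(im,f,ps,SEG,(0,255,255),np.array(o),k);draw(im,f,pt,TR,(0,255,0),np.array(o),k)
    if latch is not None:
        a=latch+np.radians(165);e=lambda R,z:(-5+R*np.cos(a),100+R*np.sin(a),z)
        draw(im,f,ps,[(e(0,92),e(125,92)),(e(115,92),e(115,133))],(255,0,255),np.array(o),k)
    cv2.imwrite('pics/'+out,im)
    return im
if __name__=='__main__':
    z=np.load('pose.npz')
    a=over('s0',(260,175),(200,115),4,z['ps'],z['pt'],'o1.png',.03);b=over('d0',(265,175),(140,150),4,z['ps'],z['pt'],'o2.png',.03)
    a=cv2.resize(a,(560,322));b=cv2.resize(b,(240*1,257)); 
    c=np.zeros((600,800,3),np.uint8);c[:322,:560]=a;b=over('d0',(270,175),(120,110),4,z['ps'],z['pt'],'o2.png',.03);b=cv2.resize(b,(300,275));c[323:598,:300]=b
    cv2.imwrite('pics/o.png',c)
E
python3 ov.py
```

```text
[0.54404817 0.06371847 1.50813227] 
 [[ 2.8 -1.2]
 [ 0.6 -0.7]
 [-1.7  0.3]
 [-1.   0.2]
 [-3.1 -0.5]
 [-0.   1.2]
 [ 1.2 -2.2]
 [ 1.2  0.3]
 [-2.2 -0.9]]
[ 0.53563668 -0.09483838  1.68936476] 
 [[-1.1 -1. ]
 [-0.8 -0.4]
 [-1.1 -0.1]
 [-0.2 -0.1]
 [-0.4  0.1]
 [ 0.5  0.7]
 [-0.3  1.2]
 [ 0.3  1.1]]
trough in st -0.15877240400764114 -0.0015343341642720231 0.1812324920017021
piv [0.44393133 0.06499059 0.086     ] post [ 0.4088812  -0.04938599  0.133     ] 0.11962656341612692 latch 0.027104375804189118
```

View pics/o.png

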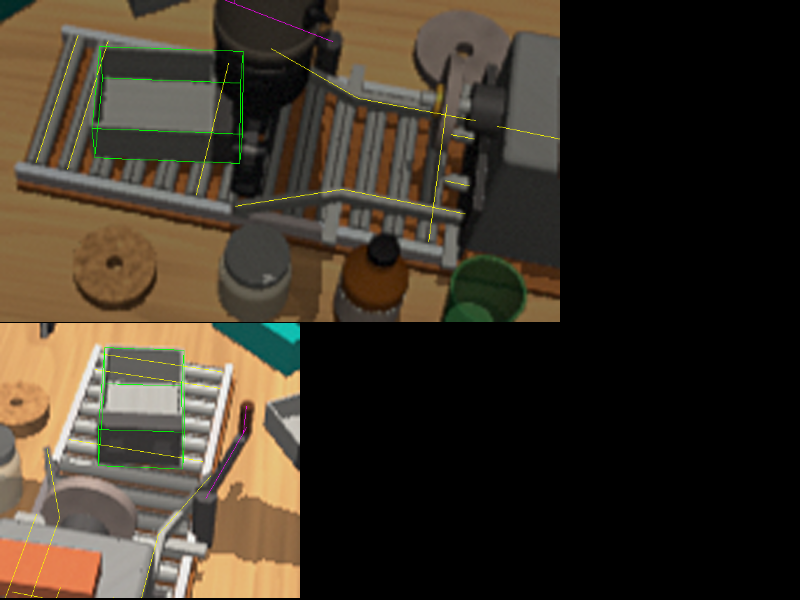

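The trough overlay fits, but the station yaw is off because the gripper blocks that view. I'll move the arm aside (upstream), turn the hand, and re-fit from clear pictures.

Call:
send_rows(
  deltas=[
    [1, -0.25, 0, 0, 0, 0, 0.04],
    [1, -0.5, 0, -0.1, 0, 0, 0.08],
    [1, -0.75, 0, -0.1, 0, 0, 0.12],
    [1, -1, 0, -0.1, 0, 0, 0.16],
    [1, -1, 0, -0.1, 0, 0, 0.2],
    [1, -1, 0, -0.1, 0, 0, 0.24],
    [1, -1, 0, -0.1, 0, 0, 0.28],
    [1, -1, 0, -0.1, 0, 0, 0.32],
    [1, -1, 0, -0.1, 0, 0, 0.36],
    [1, -1, 0, -0.1, 0, 0, 0.4],
    [1, -1, 0, -0.1, 0, 0, 0.44],
    [1, -1, 0, -0.1, 0, 0, 0.46],
    [1, -1, 0, -0.1, 0, 0, 0.46],
  ],
)

```text
clock: 1.23
tcp_pos: [0.6748, -0.1497, 0.2568]
orientation: [3.136, 0.194, -0.001]
contact_force: [0.2, 0.6, 0.2]
grip_width: 0.0854
```

Call:
send_rows(
  deltas=[
    [1, -0.03, 0.25, 0, 0, 0, 0],
    [1, -0.06, 0.5, 0, 0, 0, 0],
    [1, -0.09, 0.75, 0, 0, 0, 0],
    [1, -0.12, 0.99, 0, 0, 0, 0],
    [1, -0.12, 0.99, 0, 0, 0, 0],
    [1, -0.12, 0.99, 0, 0, 0, 0],
  ],
)

```text
clock: 1.73
tcp_pos: [0.6742, -0.3035, 0.2568]
orientation: [3.134, 0.192, -0.002]
contact_force: [0.6, 0.7, -0.0]
grip_width: 0.0859
```

```bash
python3 - <<'E'
from h import *
a=snap('scene','s1');b=snap('side','d1')
cv=lambda f:cv2.cvtColor(f['pixels'],cv2.COLOR_RGB2BGR)
cv2.imwrite('pics/s1c.png',cv2.resize(cv(a)[175:290,260:460],None,fx=4,fy=4,interpolation=cv2.INTER_CUBIC))
cv2.imwrite('pics/d1c.png',cv2.resize(cv(b)[175:325,265:405],None,fx=4,fy=4,interpolation=cv2.INTER_CUBIC))
E
```

```text
(no output)
```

View pics/s1c.png

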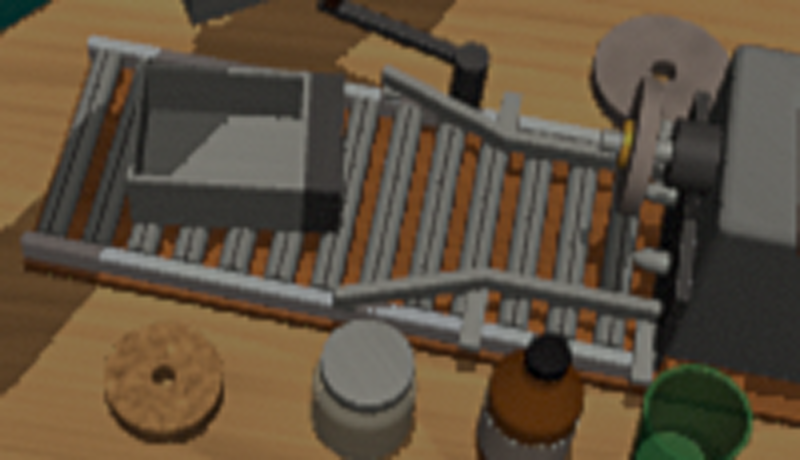

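```bash
cat > fit2.py <<'E'
from ov import *
import fit
s,d=load('s1'),load('d1')
st=[(s,(32,-59.5,62),S(482,272)),(s,(32,59.5,62),S(505,135)),(s,(-69,-102,62),S(337,297)),(s,(-69,102,62),S(386,73)),
(s,(131,-28,70),S(638,256)),(s,(131,28,70),S(653,190)),(s,(-282,-83,38),S(52,226)),(s,(-282,83,38),S(106,56)),
(s,(-78,83,38),S(370,103)),(s,(155,-59.5,62),S(657,307)),(s,(-5,100,98),S(470,52)),(d,(-69,-102,62),D(97,202)),(d,(-5,100,98),D(349,268))]
tr=[(s,(-75,50,100),S(148,66)),(s,(-75,-50,100),S(131,183)),(s,(75,50,100),S(340,76)),(s,(75,-50,100),S(337,194)),(s,(75,-50,40),S(338,231))]+fit.tr[2:]
ps,e=fit.fit(st,[.54,.065,1.55]);print(ps,'\n',e.round(1).tolist())
pt,e=fit.fit(tr,[.54,-.09,1.65]);print(pt,'\n',e.round(1).tolist())
dd=pt[:2]-ps[:2];c,q=np.cos(ps[2]),np.sin(ps[2]);print('trough in st',c*dd[0]+q*dd[1],-q*dd[0]+c*dd[1],pt[2]-ps[2])
piv=T(ps,[(-5,100,86)])[0]
po=onplane(d,D(415,128),.133);v=po-piv;rr=np.hypot(*v[:2]);ang=np.arctan2(v[1],v[0])-ps[2]
L=(ang-np.radians(165)+np.pi)%(2*np.pi)-np.pi
print('piv',piv,'post',po,rr,'latch',L, 'rear wall',T(pt,[(-73,0,100)]),'home wall',T(ps,[(7,0,100)]))
np.savez('pose.npz',ps=ps,pt=pt,L=L)
c=np.zeros((600,800,3),np.uint8)
a=over('s1',(260,165),(200,120),4,ps,pt,'x.png',L);c[:336,:560]=cv2.resize(a,(560,336))
b=over('d1',(270,175),(120,130),4,ps,pt,'x.png',L);c[600-429:,-396:]=cv2.resize(b,(396,429))
cv2.imwrite('pics/o_2.png',c)
E
python3 fit2.py
```

```text
[0.54392942 0.06356388 1.51427749] 
 [[1.1, 0.2], [1.2, -0.4], [-0.8, 0.2], [-0.2, -2.5], [-0.9, -0.0], [-2.7, -0.3], [-0.6, 1.9], [0.6, -1.2], [-0.7, -1.0], [1.3, -0.0], [0.9, 0.2], [-2.4, -0.8], [-0.2, 0.9]]
[ 0.53610331 -0.09644514  1.68295195] 
 [[-2.3, -0.6], [-1.0, -0.5], [1.0, -0.9], [1.0, -1.0], [-0.2, 0.4], [-1.0, -0.5], [-0.1, -0.4], [-0.7, -0.4], [0.2, 0.4], [-0.5, 0.7], [-0.0, 0.7]]
trough in st -0.16019560814671188 -0.0012250959466770395 0.16867445946410364
piv [0.44380665 0.06422074 0.086     ] post [ 0.4088812  -0.04938599  0.133     ] 0.11885401348730332 latch 0.020064276983445595 rear wall [[ 0.54427352 -0.16898649  0.1       ]] home wall [[0.54432484 0.0705527  0.1       ]]
```

View pics/o_2.png

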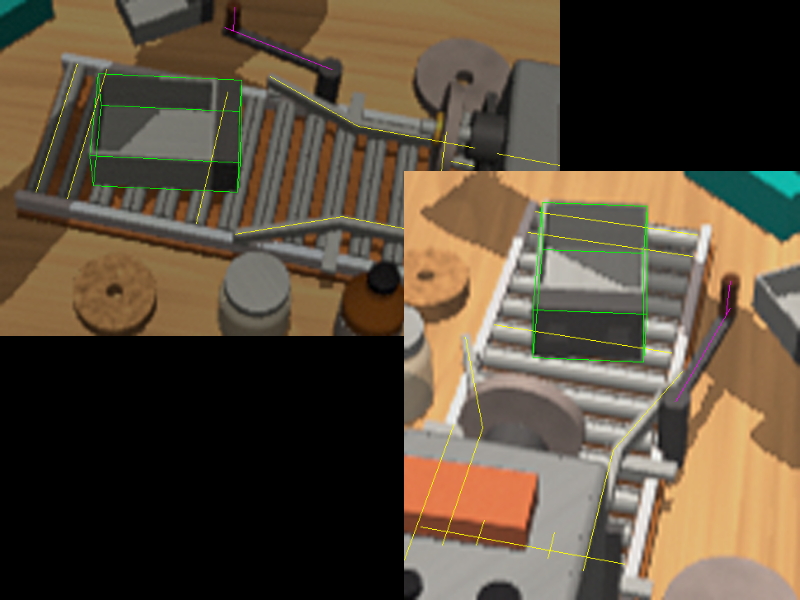

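The refined overlay fits the trough, the latch and the wings to a few mm. Next I'll go above the trough's rear wall.

Call:
send_rows(
  deltas=[
    [1, -0.19, -0.25, 0, 0, 0, 0],
    [1, -0.38, -0.5, 0, 0, 0, 0],
    [1, -0.57, -0.75, 0, 0, 0, 0],
    [1, -0.75, -0.99, 0.1, 0, 0, -0.003],
    [1, -0.75, -0.99, 0.3, 0, 0, -0.003],
    [1, -0.75, -0.99, 0.5, 0, 0, -0.003],
    [1, -0.75, -0.99, 0.5, 0, 0, -0.003],
    [1, -0.75, -0.99, 0.5, 0, 0, -0.003],
  ],
)

```text
clock: 2.5
tcp_pos: [0.5452, -0.1647, 0.182]
orientation: [-3.133, -0.217, 0.003]
contact_force: [0.3, -0.7, 1.2]
grip_width: 0.0856
```

```bash
python3 - <<'E'
from h import *
z=np.load('pose.npz')
from fit import T
f=snap('wrist','w1'); im=cv2.cvtColor(f['pixels'],cv2.COLOR_RGB2BGR)
for P in [(-75,y,100) for y in(-50,0,50)]+[(-71,0,100),(49,0,100)]:
    q=proj(f,T(z['pt'],[P]))[0];print(P,q);cv2.circle(im,tuple(int(v) for v in np.clip(q,-999,9999)),3,(0,255,0),1)
cv2.imwrite('pics/w1o.png',im);print(r.get_obs()['tcp_pos'])
E
```

```text
(-75, -50, 100) [334.56311462 146.3872913 ]
(-75, 0, 100) [332.11088695 213.90084979]
(-75, 50, 100) [329.9775299  272.63541499]
(-71, 0, 100) [326.71741382 213.77138609]
(49, 0, 100) [164.27709095 209.87220572]
[ 0.54659464 -0.16587635  0.18338309]
```

View pics/w1o.png

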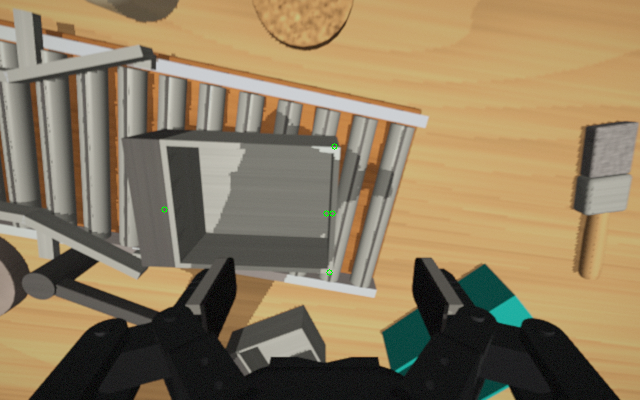

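The wrist view shows the rear wall's top edge from (340,147) to (333,270), about 3 mm further back than my estimate and about 0.02 rad less askew. I'll correct for that, descend around the wall and close gently.

Call:
send_rows(
  deltas=[
    [1, -0.01, 0.035, 0.15, 0, 0, 0.015],
    [1, -0.01, 0.035, 0.3, 0, 0, 0.015],
    [1, -0.01, 0.035, 0.45, 0, 0, 0.015],
    [1, -0.01, 0.035, 0.58, 0, 0, 0.015],
    [1, -0.01, 0.035, 0.66, 0, 0, 0.015],
    [1, -0.01, 0.035, 0.66, 0, 0, 0.015],
    [0.5, -0.01, 0.035, 0.66, 0, 0, 0.015],
    [0.25, -0.01, 0.035, 0.66, 0, 0, 0.015],
    [0.15, -0.01, 0.035, 0.66, 0, 0, 0.015],
    [0.1, -0.01, 0.035, 0.66, 0, 0, 0.015],
    [0.05, -0.01, 0.035, 0.66, 0, 0, 0.015],
    [0, -0.01, 0.035, 0.66, 0, 0, 0.015],
    [0, -0.01, 0.035, 0.66, 0, 0, 0.015],
    [0, -0.01, 0.035, 0.66, 0, 0, 0.015],
  ],
  squeeze=25,
)

```text
clock: 3.72
tcp_pos: [0.5449, -0.1717, 0.0837]
orientation: [-3.139, -0.139, -0.0]
contact_force: [-0.9, 0.8, 3.9]
grip_width: 0.0034
```

Gripped (3.4 mm width). Now I'll square the trough up to the track while moving forward gently.

Call:
send_rows(
  deltas=[
    [0, -0.008, -0.033, 0, 0, 0, 0.006],
    [0, -0.015, -0.067, 0, 0, 0, 0.012],
    [0, -0.022, -0.1, 0, 0, 0, 0.018],
    [0, -0.03, -0.135, 0, 0, 0, 0.024],
    [0, -0.037, -0.17, 0, 0, 0, 0.03],
    [0, -0.045, -0.2, 0, 0, 0, 0.036],
    [0, -0.052, -0.235, 0, 0, 0, 0.042],
    [0, -0.058, -0.27, 0, 0, 0, 0.0465],
    [0, -0.058, -0.27, 0, 0, 0, 0.0465],
    [0, -0.058, -0.27, 0, 0, 0, 0.0465],
  ],
)

```text
clock: 4.55
tcp_pos: [0.5331, -0.1309, 0.0836]
orientation: [-3.139, 0.091, -0.002]
contact_force: [2.8, -0.4, 5.8]
grip_width: 0.0035
```

```bash
python3 - <<'E'
from ov import *
z=np.load('pose.npz');o=r.get_obs();print(o)
a=cv2.Rodrigues(o['orientation'])[0];ax=np.arctan2(a[1,0],a[0,0]);phi=ax+np.pi/2
w=o['tcp_pos'];pt=[w[0]+.073*np.cos(phi),w[1]+.073*np.sin(phi),phi];print(pt,z['ps'])
snap('scene','s2');snap('wrist','w2')
c=np.zeros((600,800,3),np.uint8)
im=over('s2',(260,165),(200,120),4,z['ps'],pt,'x.png');c[:280,:467]=cv2.resize(im,(467,280))
im=over('w2',(0,0),(640,300),1,z['ps'],pt,'x.png');c[300:,:640]=im
cv2.imwrite('pics/o3.png',c)
E
```

```text
{'clock': 4.55, 'joints': array([-0.15745539,  0.50279015,  0.36502884,  2.00645981, -0.27917583,
        0.67896366, -1.24390637]), 'qvel': array([ 0.00561134,  0.00142265,  0.00091582, -0.00206828,  0.00105688,
        0.00100895,  0.00432154]), 'tau': array([  0.15214124, -45.58484316,   5.8496891 , -15.62202573,
         0.38303132,   0.63945383,   0.11975711]), 'tcp_pos': array([ 0.53307302, -0.13085684,  0.08364994]), 'orientation': array([-3.13933874e+00,  9.12670166e-02, -1.50541557e-03]), 'contact_force': array([ 2.76593191, -0.37773271,  5.8082663 ]), 'moment': array([ 0.08867847, -0.48149188, -0.17594522]), 'grip_width': 0.003494140788178031}
[np.float64(0.5373139883026986), np.float64(-0.05798013389252925), np.float64(1.512668152372488)] [0.54392942 0.06356388 1.51427749]
```

View pics/o3.png

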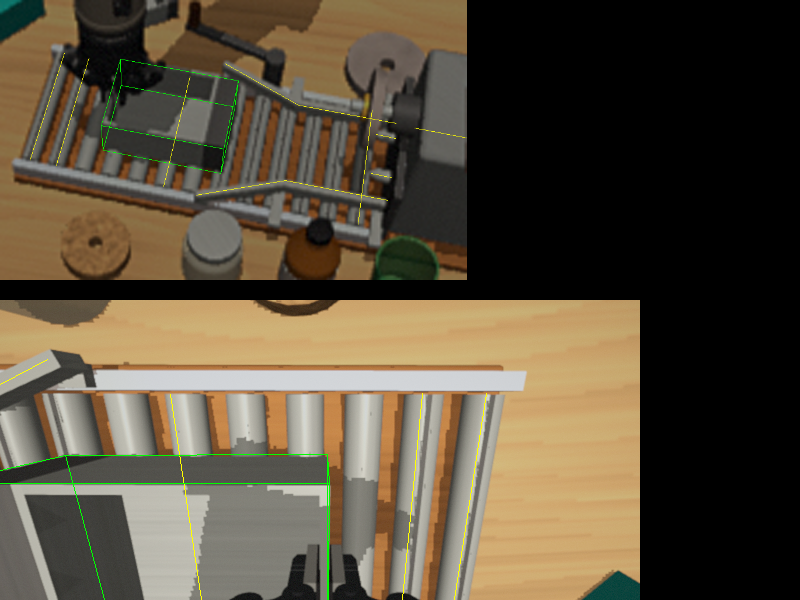

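Wrist overlay: the trough rear edge (328,485) and the rail run square to each other, so it is aligned to mid-track. Advancing into the bay.

Call:
send_rows(
  deltas=[
    [0, 0, -0.02, 0, 0, 0, 0],
    [0, 0, -0.06, 0, 0, 0, 0],
    [0, 0, -0.1, 0, 0, 0, 0],
    [0, 0, -0.15, 0, 0, 0, 0],
    [0, 0, -0.2, 0, 0, 0, 0],
    [0, 0, -0.25, 0, 0, 0, 0],
    [0, 0, -0.3, 0, 0, 0, 0],
    [0, 0, -0.35, 0, 0, 0, 0],
    [0, 0, -0.4, 0, 0, 0, 0],
    [0, 0, -0.45, 0, 0, 0, 0],
    [0, 0, -0.5, 0, 0, 0, 0],
    [0, 0, -0.55, 0, 0, 0, 0],
    [0, 0, -0.6, 0, 0, 0, 0],
    [0, 0, -0.65, 0, 0, 0, 0],
    [0, 0, -0.7, 0, 0, 0, 0],
    [0, 0, -0.75, 0, 0, 0, 0],
    [0, 0, -0.8, 0, 0, 0, 0],
    [0, 0, -0.84, 0, 0, 0, 0],
    [0, 0, -0.86, 0, 0, 0, 0],
    [0, 0, -0.86, 0, 0, 0, 0],
  ],
)

```text
clock: 6.32
tcp_pos: [0.5408, -0.0016, 0.0836]
orientation: [-3.139, 0.09, -0.002]
contact_force: [3.5, 0.3, 4.9]
grip_width: 0.0035
```

```bash
python3 - <<'E'
from ov import *
z=np.load('pose.npz');o=r.get_obs();print(o['contact_force'],o['grip_width'])
a=cv2.Rodrigues(o['orientation'])[0];ax=np.arctan2(a[1,0],a[0,0]);phi=ax+np.pi/2
w=o['tcp_pos'];pt=[w[0]+.073*np.cos(phi),w[1]+.073*np.sin(phi),phi];ps=z['ps'];print(w,pt)
dd=np.array(pt[:2])-ps[:2];c,q=np.cos(ps[2]),np.sin(ps[2]);print('trough in st',c*dd[0]+q*dd[1],-q*dd[0]+c*dd[1],phi-ps[2])
snap('scene','s3');snap('wrist','w3')
C=np.zeros((600,800,3),np.uint8)
im=over('s3',(330,175),(130,90),5,ps,pt,'x.png');C[:300,:433]=cv2.resize(im,(433,300))
im=over('w3',(0,0),(640,300),1,ps,pt,'x.png');C[300:,:640]=im
cv2.imwrite('pics/o4.png',C)
E
```

```text
[3.47181998 0.33856545 4.89925579] 0.003471431844619684
[ 0.54080211 -0.00160022  0.08362304] [np.float64(0.544984968087152), np.float64(0.07127984794138405), np.float64(1.51346549972184)]
trough in st 0.007763272763804515 -0.0006179991150701218 -0.0008119947037008579
```

View pics/o4.png

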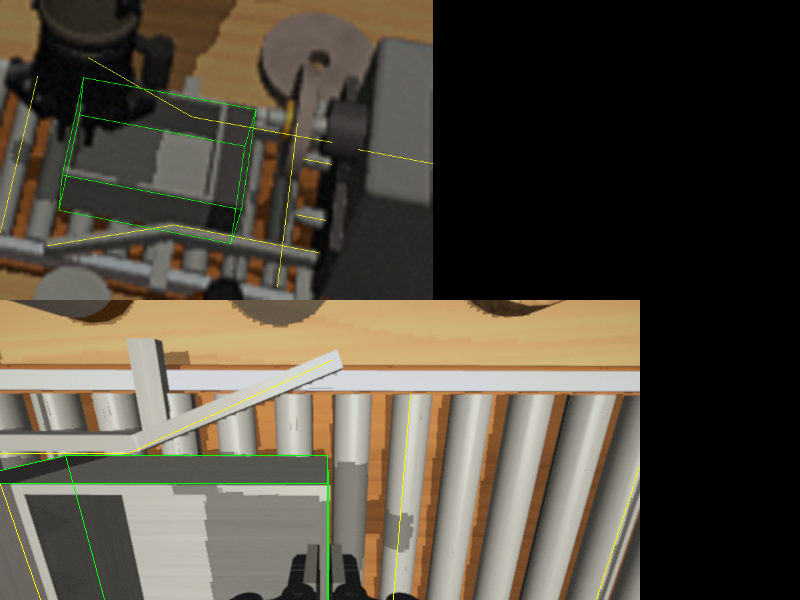

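Wrist and scene overlays both agree: the trough is between the bay rails and square, with about 72 mm to go. Continuing slowly onto the pegs.

Call:
send_rows(
  deltas=[
    [0, 0, -0.02, 0, 0, 0, 0],
    [0, 0, -0.05, 0, 0, 0, 0],
    [0, 0, -0.09, 0, 0, 0, 0],
    [0, 0, -0.13, 0, 0, 0, 0],
    [0, 0, -0.17, 0, 0, 0, 0],
    [0, 0, -0.21, 0, 0, 0, 0],
    [0, 0, -0.25, 0, 0, 0, 0],
    [0, 0, -0.28, 0, 0, 0, 0],
    [0, 0, -0.3, 0, 0, 0, 0],
    [0, 0, -0.32, 0, 0, 0, 0],
    [0, 0, -0.34, 0, 0, 0, 0],
    [0, 0, -0.36, 0, 0, 0, 0],
    [0, 0, -0.37, 0, 0, 0, 0],
  ],
)

```text
clock: 7.5
tcp_pos: [0.544, 0.0528, 0.0836]
orientation: [-3.14, 0.092, -0.003]
contact_force: [4.5, -1.0, 4.8]
grip_width: 0.0034
```

Call:
send_rows(
  deltas=[
    [0, 0, -0.01, 0, 0, 0, 0],
    [0, 0, -0.02, 0, 0, 0, 0],
    [0, 0, -0.03, 0, 0, 0, 0],
    [0, 0, -0.04, 0, 0, 0, 0],
    [0, 0, -0.05, 0, 0, 0, 0],
    [0, 0, -0.06, 0, 0, 0, 0],
    [0, 0, -0.07, 0, 0, 0, 0],
    [0, 0, -0.08, 0, 0, 0, 0],
    [0, 0, -0.08, 0, 0, 0, 0],
  ],
)

```text
clock: 8.25
tcp_pos: [0.5447, 0.0647, 0.0836]
orientation: [-3.14, 0.092, -0.003]
contact_force: [5.4, -0.1, 5.0]
grip_width: 0.0038
```

Call:
send_rows(
  deltas=[
    [0, 0, -0.007, 0, 0, 0, 0],
    [0, 0, -0.014, 0, 0, 0, 0],
    [0, 0, -0.02, 0, 0, 0, 0],
    [0, 0, -0.026, 0, 0, 0, 0],
    [0, 0, -0.032, 0, 0, 0, 0],
    [0, 0, -0.032, 0, 0, 0, 0],
  ],
)

```text
clock: 8.75
tcp_pos: [0.5449, 0.067, 0.0836]
orientation: [3.138, -0.094, 0.002]
contact_force: [4.6, -6.6, 6.2]
grip_width: 0.0033
```

Call:
send_rows(
  deltas=[
    [0, 0, -0.007, 0, 0, 0, 0],
    [0, 0, -0.013, 0, 0, 0, 0],
    [0, 0, -0.02, 0, 0, 0, 0],
    [0, 0, -0.02, 0, 0, 0, 0],
  ],
)

```text
clock: 9.08
tcp_pos: [0.5449, 0.067, 0.0837]
orientation: [3.135, -0.098, 0.002]
contact_force: [4.6, -13.8, 7.8]
grip_width: 0.0036
```

```bash
python3 - <<'E'
from ov import *
z=np.load('pose.npz');o=r.get_obs();print(o['contact_force'],o['moment'],o['grip_width'])
a=cv2.Rodrigues(o['orientation'])[0];ax=np.arctan2(a[1,0],a[0,0]);phi=ax+np.pi/2
w=o['tcp_pos'];pt=[w[0]+.073*np.cos(phi),w[1]+.073*np.sin(phi),phi];ps=z['ps'];print(w,pt)
dd=np.array(pt[:2])-ps[:2];c,q=np.cos(ps[2]),np.sin(ps[2]);print('trough in st',c*dd[0]+q*dd[1],-q*dd[0]+c*dd[1],phi-ps[2])
home=T(ps,[(80,0,0)])[0];hp=[home[0],home[1],ps[2]]
snap('scene','s4');snap('side','d4');snap('wrist','w4')
C=np.zeros((600,800,3),np.uint8)
g=lambda n:cv2.cvtColor(load(n)['pixels'],cv2.COLOR_RGB2BGR)
C[:260,:420]=cv2.resize(g('s4')[190:255,345:450],None,fx=4,fy=4,interpolation=2)
C[:260,425:785]=cv2.resize(g('d4')[215:280,300:390],None,fx=4,fy=4,interpolation=2)
C[300:,:640]=over('w4',(0,0),(640,300),1,ps,hp,'x.png')
cv2.imwrite('pics/o5.png',C)
E
```

```text
[  4.5785088  -13.79204021   7.79652855] [-2.43414798 -0.87735119 -0.04646795] 0.003581687130093915
[0.54490904 0.06704428 0.08366192] [np.float64(0.5494497595141726), np.float64(0.1399029263961238), np.float64(1.5085545648342715)]
trough in st 0.07652898682385359 -0.001199229623331615 -0.005722929591269299
```

View pics/o5.png

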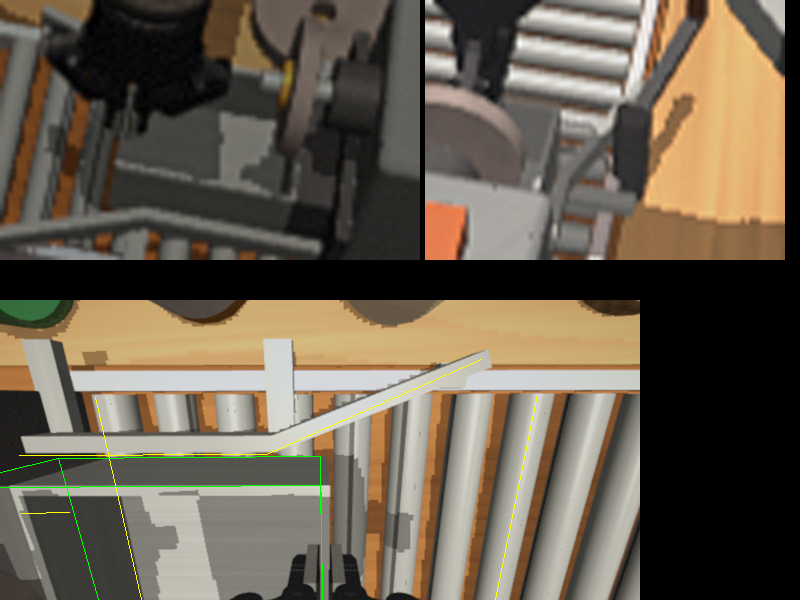

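Wrist view: the trough's rear edge (329,487) lies 54 px behind the wing elbow (275), where home predicts 53. It stopped against a solid 14 N, so it is home. I'll release and rise.

Call:
send_rows(
  deltas=[
    [0, 0, 0.01, 0, 0, 0, 0],
    [0.1, 0, 0.02, 0, 0, 0, 0],
    [0.3, 0, 0.02, 0, 0, 0, 0],
    [0.5, 0, 0.02, 0, 0, 0, 0],
    [0.5, 0, 0.02, 0, 0, 0, 0],
    [0.5, 0, 0.02, 0, 0, 0, 0],
    [0.5, 0, 0.02, -0.1, 0, 0, 0],
    [0.5, 0, 0.02, -0.25, 0, 0, 0],
    [0.5, 0, 0.02, -0.45, 0, 0, 0],
    [0.5, 0, 0.02, -0.7, 0, 0, 0],
    [0.5, 0, 0.02, -0.95, 0, 0, 0],
    [0.3, 0, 0.02, -0.95, 0, 0, 0],
    [0, 0, 0.02, -0.95, 0, 0, 0],
    [0, 0, 0.02, -0.95, 0, 0, 0],
  ],
)

```text
clock: 10.4
tcp_pos: [0.5436, 0.0692, 0.2252]
orientation: [-3.14, 0.09, 0.002]
contact_force: [-1.2, 0.3, -1.1]
grip_width: 0.0072
```

```bash
python3 - <<'E'
from ov import *
z=np.load('pose.npz');ps=z['ps'].copy();ps[:2]-=.0035*np.array([np.cos(ps[2]),np.sin(ps[2])])
np.savez('pose2.npz',ps=ps)
o=r.get_obs();print(o)
home=T(ps,[(80,0,0)])[0];hp=[home[0],home[1],ps[2]]
snap('wrist','w5')
over('w5',(0,0),(640,400),1,ps,hp,'o6.png',float(z['L']))
print('piv',T(ps,[(-5,100,0)])[0])
for L in np.linspace(0.02,1.833,9):
    a=L+np.radians(165);print(round(L,2),T(ps,[(-5+115*np.cos(a),100+115*np.sin(a),0)])[0][:2].round(4))
E
```

```text
{'clock': 10.4, 'joints': array([-0.60496687,  0.30238604,  0.44775309,  1.90320505, -0.15733499,
        0.97098403, -1.71394524]), 'qvel': array([ 0.00247854,  0.02231939, -0.005104  ,  0.02045046,  0.00107999,
       -0.0009505 ,  0.00139466]), 'tau': array([ 9.11010895e-02, -4.35378814e+01,  4.92671460e+00, -2.66863185e+01,
        3.51221580e-02, -2.42043100e-02, -8.08855228e-03]), 'tcp_pos': array([0.54356034, 0.0691636 , 0.22522458]), 'orientation': array([-3.14007578e+00,  9.03209703e-02,  1.52491831e-03]), 'contact_force': array([-1.19166359,  0.25485542, -1.11625089]), 'moment': array([-0.01903865,  0.02133246, -0.00450141]), 'grip_width': 0.007211218374501958}
piv [0.44360894 0.06072633 0.        ]
0.02 [ 0.4098 -0.0492]
0.25 [ 0.4354 -0.054 ]
0.47 [ 0.4614 -0.0529]
0.7 [ 0.4864 -0.046 ]
0.93 [ 0.5093 -0.0337]
1.15 [ 0.5288 -0.0165]
1.38 [0.544  0.0046]
1.61 [0.554  0.0286]
1.83 [0.5584 0.0543]
```

View pics/o6.png

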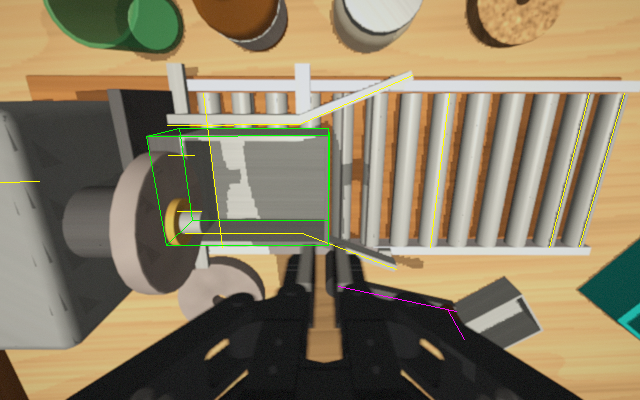

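The wrist overlay matches all round, and the trough sits inside its home outline. For the latch I'll cage the post between open jaws, because the arm can't reach behind it with the tool pointing down, and drag it round. First I'll go above it.

Call:
send_rows(
  deltas=[
    [0.2, -0.06, 0.08, 0, 0, 0, -0.038],
    [0.4, -0.13, 0.18, 0, 0, 0, -0.076],
    [0.6, -0.2, 0.28, 0, 0, 0, -0.114],
    [0.8, -0.28, 0.38, 0, 0, 0, -0.152],
    [1, -0.36, 0.48, 0, 0, 0, -0.19],
    [1, -0.44, 0.58, 0, 0, 0, -0.228],
    [1, -0.52, 0.68, 0, 0, 0, -0.266],
    [1, -0.58, 0.78, 0, 0, 0, -0.304],
    [1, -0.63, 0.84, 0, 0, 0, -0.342],
    [1, -0.663, 0.884, 0, 0, 0, -0.38],
    [1, -0.663, 0.884, 0, 0, 0, -0.41],
    [1, -0.663, 0.884, 0, 0, 0, -0.424],
    [1, -0.663, 0.884, 0, 0, 0, -0.424],
    [1, -0.663, 0.884, 0, 0, 0, -0.424],
  ],
)

```text
clock: 11.62
tcp_pos: [0.4364, -0.0577, 0.2247]
orientation: [-2.526, -1.866, 0.004]
contact_force: [-0.3, 0.8, 0.6]
grip_width: 0.0854
```

```bash
python3 - <<'E'
from ov import *
ps=np.load('pose2.npz')['ps'];o=r.get_obs();print(o['tcp_pos'],o['orientation'],o['joints'].round(2))
home=T(ps,[(80,0,0)])[0];hp=[home[0],home[1],ps[2]]
d=snap('side','d6');w=snap('wrist','w6')
C=np.zeros((600,800,3),np.uint8)
C[:400,:640]=over('w6',(0,0),(640,400),1,ps,hp,'x.png',.02)
C[400:,:320]=over('d6',(310,180),(80,50),4,ps,hp,'x.png',.02)
cv2.imwrite('pics/o7.png',C)
E
```

```text
[ 0.43642327 -0.05774043  0.22466873] [-2.52595483 -1.86578064  0.00355577] [-0.33  0.1   0.34  2.13 -0.04  0.92 -0.26]
```

The picture budget is used up, so I go on with numbers. The post fix from the side view is 115.5 mm from the re-fitted pivot against a nominal 115, so I trust it and descend.

Call:
send_rows(
  deltas=[
    [1, 0, 0, 0.1, 0, 0, 0],
    [1, 0, 0, 0.25, 0, 0, 0],
    [1, 0, 0, 0.4, 0, 0, 0],
    [1, 0, 0, 0.52, 0, 0, 0],
    [1, 0, 0, 0.6, 0, 0, 0],
    [1, 0, 0, 0.67, 0, 0, 0],
    [1, 0, 0, 0.72, 0, 0, 0],
    [1, 0, 0, 0.745, 0, 0, 0],
    [1, 0, 0, 0.745, 0, 0, 0],
    [1, 0, 0, 0.745, 0, 0, 0],
  ],
)

```text
clock: 12.55
tcp_pos: [0.4374, -0.0578, 0.1142]
orientation: [2.526, 1.868, 0.0]
contact_force: [0.7, 1.0, 0.7]
grip_width: 0.0852
```

```bash
cat > lat.py <<'E'
import sys
from ov import *
# lat.py opening_mm angles... -> tool-frame rows to cage-drag the post
ps=np.load('pose2.npz')['ps'];o=r.get_obs();R=cv2.Rodrigues(o['orientation'])[0];p=o['tcp_pos']
off=float(sys.argv[1])/1000;zt=.113
print('now',p,o['contact_force'])
for L in map(float,sys.argv[2:]):
    a=L+np.radians(165);P=T(ps,[(-5+115*np.cos(a),100+115*np.sin(a),0)])[0]
    t=a+ps[2]+np.pi/2;t=(t+np.pi)%(2*np.pi)-np.pi
    tgt=P+off*np.array([np.cos(t),np.sin(t),0]);tgt[2]=zt
    ty=np.array([np.cos(t),np.sin(t),0]);tz=np.array([0,0,-1.]);tx=np.cross(ty,tz)
    Rt=np.c_[tx,ty,tz];rv=cv2.Rodrigues(R.T@Rt)[0].ravel()/np.pi
    print(L,(R.T@(tgt-p)/.15).round(3),rv.round(3))
E
python3 - <<'E'
from h import *
# crude: brown post pixels in side view vs predicted post
for n in('d1','d6'):
    f=load(n);im=f['pixels'].astype(int);sub=im[190:240,350:390]
    m=(sub[...,0]>sub[...,2]*1.5)&(sub[...,0]<110);y,x=np.nonzero(m)
    print(n,m.sum(),x.mean()+350,y.min()+190,y.max()+190, proj(f,[[.4098,-.0492,.133]]))
E
python3 lat.py 14 0.02 0.2 0.4 0.6 0.8 1.0
```

```text
d1 125 364.0 193 237 [[368.42277183 207.00753203]]
d6 90 365.15555555555557 199 239 [[368.42277183 207.00753203]]
now [ 0.43742706 -0.05784433  0.11423141] [0.73064871 1.01120204 0.69165617]
0.02 [ 0.001 -0.1    0.008] [0. 0. 0.]
0.2 [0.03  0.036 0.008] [ 0.     0.    -0.057]
0.4 [0.09  0.178 0.008] [ 0.     0.    -0.121]
0.6 [0.177 0.305 0.008] [ 0.     0.    -0.184]
0.8 [0.288 0.413 0.008] [ 0.     0.    -0.248]
1.0 [0.418 0.496 0.008] [ 0.     0.    -0.312]
```

Descended with no contact. Now I'll narrow the jaws and drag the post round through the first part.

Call:
send_rows(
  deltas=[
    [0.85, 0.01, 0, 0, 0, 0, -0.02],
    [0.7, 0.02, 0.01, 0, 0, 0, -0.04],
    [0.55, 0.03, 0.036, 0, 0, 0, -0.057],
    [0.5, 0.045, 0.072, 0, 0, 0, -0.073],
    [0.5, 0.06, 0.107, 0, 0, 0, -0.089],
    [0.5, 0.075, 0.143, 0, 0, 0, -0.105],
    [0.5, 0.09, 0.178, 0, 0, 0, -0.121],
    [0.5, 0.112, 0.21, 0, 0, 0, -0.137],
    [0.5, 0.133, 0.242, 0, 0, 0, -0.152],
    [0.5, 0.155, 0.273, 0, 0, 0, -0.168],
    [0.5, 0.177, 0.305, 0, 0, 0, -0.184],
    [0.5, 0.205, 0.332, 0, 0, 0, -0.2],
    [0.5, 0.232, 0.359, 0, 0, 0, -0.216],
    [0.5, 0.26, 0.386, 0, 0, 0, -0.232],
    [0.5, 0.288, 0.413, 0, 0, 0, -0.248],
    [0.5, 0.32, 0.434, 0, 0, 0, -0.264],
    [0.5, 0.353, 0.455, 0, 0, 0, -0.28],
    [0.5, 0.386, 0.476, 0, 0, 0, -0.296],
    [0.5, 0.418, 0.496, 0, 0, 0, -0.312],
    [0.5, 0.418, 0.496, 0, 0, 0, -0.312],
  ],
)

```text
clock: 14.22
tcp_pos: [0.5278, -0.0189, 0.1148]
orientation: [1.345, 2.838, 0.002]
contact_force: [-0.5, -0.0, 0.5]
grip_width: 0.0428
```

```bash
python3 - <<'E'
from h import *
s=snap('scene','s7');d=snap('side','d7')
z=np.load('pose2.npz');from fit import T
# is the latch gone from its old place? mean change along the old arm and post
for n,f,g in(('scene',load('s1'),s),('side',load('d1'),d)):
  for L in(.02,.6,.9,1.0,1.1):
    a=L+np.radians(165);out=[]
    for R,zz in((60,90),(90,90),(115,120)):
        q=proj(f,T(z['ps'],[(-5+R*np.cos(a),100+R*np.sin(a),zz)]))[0].round().astype(int)
        out.append((f['pixels'][q[1],q[0]].tolist(),g['pixels'][q[1],q[0]].tolist()))
    print(n,L,out)
E
python3 lat.py 14 1.0 1.2 1.4 1.6 1.8 1.833 1.9
```

```text
scene 0.02 [([58, 55, 55], [14, 13, 12]), ([45, 43, 41], [35, 33, 32]), ([21, 6, 1], [58, 53, 44])]
scene 0.6 [([123, 122, 116], [7, 5, 4]), ([142, 107, 66], [15, 15, 15]), ([93, 68, 43], [3, 1, 1])]
scene 0.9 [([43, 42, 39], [42, 40, 39]), ([90, 89, 84], [8, 8, 10]), ([59, 56, 53], [5, 7, 5])]
scene 1.0 [([64, 62, 60], [40, 39, 37]), ([85, 83, 78], [7, 8, 10]), ([59, 57, 54], [24, 10, 1])]
scene 1.1 [([78, 72, 69], [42, 41, 40]), ([91, 93, 87], [13, 14, 15]), ([104, 61, 32], [24, 15, 8])]
side 0.02 [([96, 91, 90], [226, 169, 110]), ([99, 94, 92], [222, 166, 107]), ([52, 34, 28], [224, 169, 107])]
side 0.6 [([133, 122, 115], [180, 173, 163]), ([198, 196, 193], [221, 219, 212]), ([120, 119, 116], [161, 160, 152])]
side 0.9 [([133, 131, 126], [89, 87, 85]), ([62, 60, 59], [118, 116, 111]), ([188, 184, 177], [39, 37, 37])]
side 1.0 [([49, 47, 47], [59, 56, 56]), ([61, 59, 59], [59, 56, 55]), ([138, 135, 130], [53, 33, 25])]
side 1.1 [([59, 57, 57], [53, 51, 50]), ([62, 60, 60], [37, 36, 36]), ([99, 94, 92], [65, 52, 43])]
now [ 0.5270938  -0.01966113  0.11459606] [-0.5384765   0.45343577  0.21964233]
1.0 [ 0.    -0.001  0.011] [0. 0. 0.]
1.2 [0.034 0.149 0.011] [ 0.     0.    -0.064]
1.4 [0.097 0.29  0.011] [ 0.     0.    -0.127]
1.6 [0.187 0.415 0.011] [ 0.     0.    -0.191]
1.8 [0.3   0.52  0.011] [ 0.     0.    -0.255]
1.833 [0.32  0.536 0.011] [ 0.     0.    -0.265]
1.9 [0.363 0.564 0.011] [ 0.     0.    -0.286]
```

The latch is following: brown post pixels show up at the 1.0 rad position in both views. I'll continue to just before the stop, slowing down.

Call:
send_rows(
  deltas=[
    [0.5, 0.008, 0.037, 0, 0, 0, -0.016],
    [0.5, 0.017, 0.075, 0, 0, 0, -0.032],
    [0.5, 0.025, 0.112, 0, 0, 0, -0.048],
    [0.5, 0.034, 0.149, 0, 0, 0, -0.064],
    [0.5, 0.05, 0.185, 0, 0, 0, -0.08],
    [0.5, 0.065, 0.22, 0, 0, 0, -0.096],
    [0.5, 0.08, 0.255, 0, 0, 0, -0.112],
    [0.5, 0.097, 0.29, 0, 0, 0, -0.127],
    [0.5, 0.12, 0.322, 0, 0, 0, -0.143],
    [0.5, 0.142, 0.353, 0, 0, 0, -0.159],
    [0.5, 0.165, 0.384, 0, 0, 0, -0.175],
    [0.5, 0.187, 0.415, 0, 0, 0, -0.191],
    [0.5, 0.215, 0.442, 0, 0, 0, -0.207],
    [0.5, 0.243, 0.468, 0, 0, 0, -0.223],
    [0.5, 0.272, 0.494, 0, 0, 0, -0.239],
    [0.5, 0.3, 0.52, 0, 0, 0, -0.255],
    [0.5, 0.31, 0.528, 0, 0, 0, -0.26],
    [0.5, 0.32, 0.536, 0, 0, 0, -0.265],
    [0.5, 0.32, 0.536, 0, 0, 0, -0.265],
  ],
)

```text
clock: 15.9
tcp_pos: [0.5587, 0.0677, 0.1142]
orientation: [0.088, 3.14, -0.001]
contact_force: [-0.9, -0.9, 0.9]
grip_width: 0.0428
```

Call:
send_rows(
  deltas=[
    [0.5, 0, 0.01, 0, 0, 0, 0],
    [0.5, 0, 0.02, 0, 0, 0, 0],
    [0.5, 0, 0.03, 0, 0, 0, 0],
    [0.5, 0, 0.035, 0, 0, 0, 0],
    [0.5, 0, 0.035, 0, 0, 0, 0],
  ],
)

```text
clock: 16.32
tcp_pos: [0.5588, 0.0681, 0.114]
orientation: [-0.095, -3.139, 0.009]
contact_force: [-0.7, -12.6, 5.2]
grip_width: 0.0429
```

The latch hit a firm 12.6 N stop at the expected closed position. I'll back off, centre on the post and lift clear.

Call:
send_rows(
  deltas=[
    [0.5, 0, -0.03, 0, 0, 0, 0],
    [0.5, 0, -0.07, 0, 0, 0, 0],
    [0.5, 0, -0.09, 0, 0, 0, 0],
    [0.5, 0, -0.09, 0, 0, 0, 0],
    [0.5, 0, -0.09, -0.08, 0, 0, 0],
    [0.5, 0, -0.09, -0.2, 0, 0, 0],
    [0.5, 0, -0.09, -0.35, 0, 0, 0],
    [0.5, 0, -0.09, -0.55, 0, 0, 0],
    [0.5, 0, -0.09, -0.75, 0, 0, 0],
    [0.5, 0, -0.09, -0.95, 0, 0, 0],
    [0.5, 0, -0.3, -1, 0, 0, 0],
    [0.5, 0, -0.55, -1, 0, 0, 0],
    [0.5, 0, -0.8, -1, 0, 0, 0],
    [0.5, 0, -1, -1, 0, 0, 0],
    [0.5, 0, -1, -1, 0, 0, 0],
    [0.5, 0, -1, -1, 0, 0, 0],
  ],
)

```text
clock: 17.65
tcp_pos: [0.5507, -0.0777, 0.265]
orientation: [0.092, 3.139, 0.0]
contact_force: [0.2, 0.2, 0.3]
grip_width: 0.0428
```

```bash
cat > chk.py <<'E'
from ov import *
ps=np.load('pose2.npz')['ps'];o=r.get_obs();print(o['tcp_pos'],o['contact_force'])
s=snap('scene','s9');d=snap('side','d9');w=snap('wrist','w9')
# brown post: dark, strongly red pixels near the closed post's projection; compare centroid with model
for n,f,ref in(('scene',s,'s1'),('side',d,'d1'),('wrist',w,None)):
    for L in (1.75,1.833):
        a=L+np.radians(165);top,bot=[proj(f,T(ps,[(-5+115*np.cos(a),100+115*np.sin(a),z)]))[0] for z in(133,92)]
        print(n,L,'model top/bot',top.round(1),bot.round(1))
    lo=np.maximum(np.minimum(top,bot)-14,0).astype(int);hi=(np.maximum(top,bot)+14).astype(int)
    p=f['pixels'][lo[1]:hi[1],lo[0]:hi[0]].astype(int);m=(p[...,0]>1.35*p[...,2])&(p[...,0]<120)
    if ref: 
        q=load(ref)['pixels'][lo[1]:hi[1],lo[0]:hi[0]].astype(int);m&=abs(p-q).sum(2)>40
    y,x=np.nonzero(m);print('  brown',m.sum(),(np.median(x)+lo[0],np.median(y)+lo[1]) if m.sum() else None)
# trough rear edge in wrist: row profile across rear rim at y=-35
for y in(-40,-30):
    a,b=[proj(w,T(ps,[(x,y,100)]))[0] for x in(35,-25)]
    print('y',y,'rear/inner pred frac',[(x,w['pixels'][tuple(np.clip(proj(w,T(ps,[(x,y,100)]))[0][::-1].round().astype(int),0,[399,639]))].sum()//3) for x in range(25,-8,-2)])
E
python3 chk.py
```

```text
[ 0.55072449 -0.07771719  0.26498852] [0.21921194 0.17127601 0.27049845]
scene 1.75 model top/bot [368.9 213.3] [367.6 221. ]
scene 1.833 model top/bot [372.3 214.1] [370.9 221.8]
  brown 90 (np.float64(373.0), np.float64(219.0))
side 1.75 model top/bot [311.8 223.8] [311.9 234.4]
side 1.833 model top/bot [310.9 226.2] [311.  236.8]
  brown 85 (np.float64(311.0), np.float64(229.0))
wrist 1.75 model top/bot [458.  190.3] [441.3 178.5]
wrist 1.833 model top/bot [468.6 190.8] [450.7 178.9]
  brown 678 (np.float64(456.0), np.float64(184.0))
y -40 rear/inner pred frac [(25, np.uint64(68)), (23, np.uint64(71)), (21, np.uint64(70)), (19, np.uint64(70)), (17, np.uint64(70)), (15, np.uint64(69)), (13, np.uint64(71)), (11, np.uint64(67)), (9, np.uint64(138)), (7, np.uint64(185)), (5, np.uint64(156)), (3, np.uint64(59)), (1, np.uint64(61)), (-1, np.uint64(64)), (-3, np.uint64(58)), (-5, np.uint64(64)), (-7, np.uint64(99))]
y -30 rear/inner pred frac [(25, np.uint64(74)), (23, np.uint64(67)), (21, np.uint64(68)), (19, np.uint64(70)), (17, np.uint64(70)), (15, np.uint64(68)), (13, np.uint64(70)), (11, np.uint64(69)), (9, np.uint64(71)), (7, np.uint64(66)), (5, np.uint64(75)), (3, np.uint64(46)), (1, np.uint64(36)), (-1, np.uint64(60)), (-3, np.uint64(61)), (-5, np.uint64(60)), (-7, np.uint64(62))]
```

```bash
python3 -c "
from bench import r
print(r.hand_in(), r.get_obs()['clock'])"
```

```text
the job is handed in; nothing more can be done
the job is handed in; nothing more can be done
```

The trough is home on the pegs, the latch is closed behind it, and I handed the job in with the robot clear of everything, at about 18 s on the clock.

**Trough:** I gripped its rear wall lightly, squared it to mid-track and rolled it through the wings. I eased it onto the pegs until a firm stop: 14 N, with no further movement. I then let go. In the last wrist picture its rear rim lies at station x of about 5 to 9 mm, which is home to within about 1 mm.

**Latch:** I caged the post between the jaws and dragged it round to a firm 12.6 N stop at the expected closed position. The post's colour lies within about 3 px of the fully closed position in the scene and side views. The wrist view was too coarse to separate fully closed from slightly short.

**What disagreed:**
- My first station fit was about 3.5 mm off along the track; I corrected it from the wrist view.
- The 12-picture limit came before the latch move, so I checked the latch and the final state from image numbers only.
- I made no separate check of the bystanders. The planned path kept clear of them, and every force reading between moves was low.

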